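# Extend a stand leg by one hole and clamp it

### The job

Lengthen the telescoping stand leg by one hole: pinch in its two spring buttons, draw the foot section outward until both buttons pop fully out through its next pair of holes, then fold the clamp lever down flat. Pull slowly and stop as soon as the buttons have caught, without forcing them, and leave the other things on the bench where they are.

Things in the scene. Friction and masses are not known exactly. Their poses are not given: they have to be found in the camera images.
- leg: Fixed part of a telescoping stand leg lying level: grey base plate 380 x 90 x 12 mm and, at x = -230 to -180 mm, a dark clamp block (up to 125 mm high) holding a 31 mm square steel inner tube. Origin on the bench top below the two spring buttons; x along the tube towards the rubber foot (the way it lengthens), z up. Tube axis 75 mm high. A saddle (jaws up to 75 mm high) stands at x = 115 mm.
- sleeve (a joint): Foot section: aluminium tube, 36 mm square outside, 2 mm wall, sliding on the inner tube. In m, growing as the leg gets longer; 0 at the start; stops at -0.015 and 0.065. Rubs with about 2.5 N. Each side wall has two 16 mm holes: the first on its button at the start, the next nearer the collar by 36 to 46 mm, hand drilled, different on every leg. A caught button leaves it +-1 mm of play.
- collar (a point): Top middle of the black clamp collar (28 mm long, 46 mm square) at the foot section's open end, 98 mm above the bench and 86 mm from the buttons, on the side away from the foot, at the start; travels with the foot section.
- foot_end (a point): Middle of the end face of the round black rubber foot (52 mm across, 22 mm thick) at the foot section's far end, 162 mm from the buttons at the start.
- snap_a: Spring button on the leg's +y side: steel pin, 14 mm thick, round (hemispherical) tip, moving only along y, held by the inner tube. Origin at its tip, 25.5 mm from the tube axis when fully out (7.5 mm proud of the foot section). Spring: 2 N fully out, 4.5 N at 9.5 mm, where the tip is under the wall. Fully out it locks the foot section. More than 14 N on it from anything counts as forcing it.
- snap_b: The same button on the -y side. With both pressed about level with the outer walls (gripper pads flat on the walls round the holes; that grip also carries the foot section), a pull of some 8 to 25 N rides the hole edges over the round tips in the first 10 mm; then the walls keep both in, the pull drops to about 4 N, until at the next holes they pop out and stop the foot section dead.
- lever (a joint): Clamp lever on the collar: steel plate 60 x 22 x 6 mm, hinged across the tube, hinge 1 mm from the collar's middle towards the buttons and 104 mm above the bench; travels with the foot section. In rad: 0 = flat along the tube, pointing away from the foot, top face 110 mm above the bench; starts raised 0.6 to 1.0, still leaning away from the foot. Stays where left; 2 to 4 N presses it down.
- lever_tip (a point): Top of the small raised lip (4 mm) at the clamp lever's free end, 56 mm from the hinge; 114 mm above the bench when the lever is flat. Pushed straight down while steep it tends to bind under a finger: push it over along its arc, away from the foot and down.
- screwdriver: Bystander: screwdriver, 200 mm, lying beside the leg.
- spanner: Bystander: steel spanner, 160 mm, lying on the other side of the leg.
- spare_foot: Bystander: black rubber foot, 52 mm across, 30 mm high, beside the leg.
- tape_roll: Bystander: roll of paper tape, 100 mm across, 45 mm high, lying flat.
- carton: Bystander: closed cardboard carton, 200 x 150 x 110 mm.
- spray_can: Bystander: grey upright can, 56 mm across, 150 mm high.
- screw_tray: Bystander: open steel tray, 160 x 120 x 50 mm.

How it is judged:
On the way, in this order (a step that is already met when the one before it is completed fails the run):
1. the foot section is drawn out to the next holes and both buttons have popped fully out through them (value of joint sleeve above 0.03 m and y of snap_a in the frame of leg above 0.0235 m and y of snap_b in the frame of leg below -0.0235 m), for 0.2 s.
2. the clamp lever is folded down flat (value of joint lever below 0.12 rad), for 0.2 s.
At the end, for the whole second after the job is handed in: The foot section stands more than 30 mm out and is at rest, both spring buttons are out through its next holes (tips within 2 mm of fully out), and the clamp lever is within 0.12 rad of flat (all of step 1 and value of joint lever below 0.12 rad and velocity of joint sleeve between -0.01 and 0.01 m/s); the robot touches nothing.
It fails at once if a spring button is loaded with more than 14 N (forced) (contact force between any of snap_a, snap_b and anything else above 14 N).
It fails at once if a bystander is moved by more than 30 mm (distance of any of screwdriver, spanner, spare_foot, tape_roll, carton, spray_can, screw_tray from where it was at the start of the episode above 0.03 m).
It also fails if it takes over 48 s, if anything falls off the work surface, if the arm or the gripper's body presses on something with over 40 N, if the wrist force passes 120 N, or if a joint passes its speed limit or range.

### The arm

A 7-joint arm with a two-finger parallel gripper is mounted at the origin on the work surface. World frame = base frame: x ahead of the robot, y to its left, z up, the work surface at z = 0. Lengths are in m, angles in rad, forces in N, time in s.
With the tool pointing down it reaches from about 0.375 to 0.925 m from the base axis. Payload 3.1 kg.
Tool frame: the origin (TCP) lies at the very end of the fingers, on their centre line; the grasp point (between the pads) lies 19 mm behind it; z points along the fingers, y is the line along which they close (so a half turn about z gives the same grasp; the last joint's range is limited). The gripper opens to 85 mm and grips with 20 to 120 N. Pads are 22 mm wide; open, the fingers measure 114 mm over their backs; the gripper's body (76 mm by 85 mm) begins 54 mm behind the grasp point. The pads swing forward as they close: fully open they stand 13 mm farther back than shut.
Start: joints at [-1.405, 0.383, 0.044, 1.598, -0.018, 1.161, -0.05], TCP at [0.169, 0.628, 0.231] pointing down, gripper open.
Joint ranges: [-2.61, 2.61], [-0.41, 2.15], [-1.48, 1.57], [0, 2.5], [-1.57, 4.71], [0.05, 1.97], [-2.85, 2.85]. Speed limits (rad/s): [2.79, 2.79, 3.14, 3.14, 3.14, 3.14, 3.14].

### API

Orientations are given as a unit quaternion [x, y, z, w].
In Python, from plant import r gives the robot as it stands.
- The arm moves only by the tool carry_out, never from a script. Its argument "rows" is a list that holds one entry, the list of rows, each a list of 5 numbers: the shift along the tool's x, y, z each as a share of 500 mm, from -1 to 1, then the turn about the tool's z as a share of 90 degrees, from -1 to 1, then the gripper's target within -1 to 1 (shut at 1, half-way at 0, fully open at -1). A call has 1 to 10 rows; each row is the pose to reach, as a shift and turn from the pose commanded when the call began, along the tool's axes at that moment; what a row does not reach only later rows make up. A row lasts 1/12 s, in which the tool goes at most 41.7 mm and 7.16 degrees, less where a joint would pass 70% of its speed; a pose out of reach is approached as far as the arm can. A call with a number of a shift or a turn outside -1 to 1 is refused whole. A call with a gripper value outside its range is refused whole. The fingers move at their own pace and stop on an object; "newtons" is the grip in N (left out, the last holds). Time passes only in rows, so rows that repeat a pose let the fingers close. It gives the time, the measured TCP pose, the force, the opening and the grip force at its end, in the units of the state.
- r.sense(): the state, without advancing time (a new reading comes with each control period).
- r.snapshot(name): name is "scene" or "top"; returns a dict with "pixels" (480x640x3 uint8, blue, green, red), "range_z" (480x640 float32, m along the optical axis (not along the pixel's ray), 0 where there is no reading), "fx", "fy", "cx", "cy" (pixels), "camera_from_world" (4x4, takes a point from world to camera coordinates). Camera axes: x right, y up, looking along -z (the intrinsics and any distortion apply to the point x, -y, -z); pixel columns grow to the right and rows downward; lengths in m; the calibration is good to about 2 mm. A picture is of the moment at which its call begins.
- r.finish_job(): hands the job in; it is judged then, once.
The state is a dict: "clock": time; "q": joint angles; "qvel": joint speeds; "effort": joint torques, N m; "tcp_pos": TCP position; "tcp_rot": TCP orientation; "wrist_force": force on the tool from outside, world axes, zero at the start; "wrist_torque": the same for the moment, N m; "width": finger opening in m; "gripper_force": force on a finger pad.
Only numpy, scipy, OpenCV 4.12 (cv2) and the standard library are available. Lean on these libraries where they do the work, as an engineer would, in place of code of your own. Each camera call takes 0.05 s, during which the arm holds its last target. There are 200 camera calls.

## Working session

There is one attempt and no reset: what is moved stays moved. The work goes in short steps, Python scripts to look and compute and a tool call to move; the robot and the scene stay as the last step left them, time stands still between calls to the robot, and variables do not carry over. Pictures are saved under pics/ and viewed, at most 10 in all, crops included, and the job is handed in when it is done.

Besides the shell and the picture viewer there is one more tool, called after "Call:" as name([rows], argument=value, ...), one row to a line, values as JSON. carry_out: Moves the arm, as the interface text tells. Its arguments: {"type":"object","properties":{"rows":{"type":"array"},"newtons":{"type":"number"}},"required":["rows"]}

```bash
mkdir -p pics; ls; cat > h.py <<'E'
import numpy as np, cv2
from plant import r
def cloud(s):
    z=s["range_z"].astype(float); v,u=np.mgrid[:480,:640]
    X=(u-s["cx"])/s["fx"]*z; Y=(v-s["cy"])/s["fy"]*z
    P=np.stack([X,-Y,-z,np.ones_like(z)],-1)
    W=P@np.linalg.inv(s["camera_from_world"]).T
    W=W[...,:3]; W[z==0]=np.nan
    return W
def snap(n,f):
    s=r.snapshot(n); cv2.imwrite(f"pics/{f}.png",s["pixels"]); np.savez(f"{f}.npz",W=cloud(s),im=s["pixels"],M=s["camera_from_world"],K=[s["fx"],s["fy"],s["cx"],s["cy"]])
    return s
E
python3 - <<'E'
from h import *
for n in("top","scene"):
    s=snap(n,n+"0"); print(n,s["fx"],s["cx"],s["cy"],np.linalg.inv(s["camera_from_world"]).round(3).tolist())
print(r.sense())
E
```

```text
pics
top 459.96552995406824 312.11949539623123 241.35418909065945 [[-0.001, 0.995, -0.103, 0.446], [-1.0, -0.001, 0.007, 0.005], [0.006, 0.103, 0.995, 1.196], [0.0, 0.0, 0.0, 1.0]]
scene 547.5713218695024 329.3627118023699 239.33471127316835 [[0.86, -0.294, 0.418, 1.156], [0.51, 0.503, -0.697, -1.012], [-0.005, 0.813, 0.582, 0.954], [0.0, 0.0, 0.0, 1.0]]
{'clock': 0.1, 'q': array([-1.40482224,  0.38375489,  0.0438248 ,  1.59942889, -0.01791291,
        1.16121477, -0.0499084 ]), 'qvel': array([ 0.00055492, -0.00080506,  0.0017063 , -0.00331458,  0.00015598,
        0.00088241,  0.00029379]), 'effort': array([ 2.84691036e-03, -4.34729290e+01,  1.02937449e+00, -2.50454611e+01,
        1.08621415e-02,  5.44562470e-03,  1.51616422e-05]), 'tcp_pos': array([0.16923705, 0.62668541, 0.23000599]), 'tcp_rot': array([ 1.31466724e-01,  9.91319849e-01, -1.20238849e-03, -1.03851487e-04]), 'wrist_force': array([ 0.94495965,  0.40463084, -0.456729  ]), 'wrist_torque': array([-0.01317854, -0.01225933, -0.00093124]), 'gripper_force': 0.0, 'width': 0.08562748031601623}
```

View pics/top0.png

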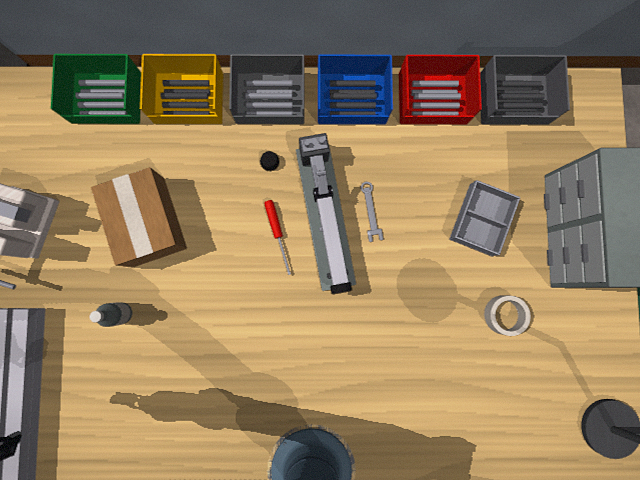

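View pics/scene0.png

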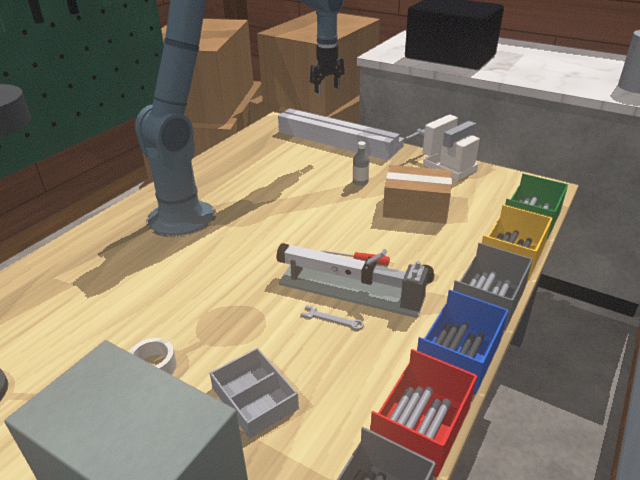

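The top view shows the leg with its clamp block at (313,147), the lever and collar near (322,188) and the foot at (341,288), so it lengthens towards the robot. The scene view shows the leg's +y side, with a button and a hole near (335-348,269).

```bash
python3 - <<'E'
from h import *
d=np.load("top0.npz");W=d["W"];im=d["im"].astype(int)
roi=np.zeros((480,640),bool);roi[125:300,290:365]=1
z=W[...,2]
m=roi&(abs(z-.093)<.006)&(im.max(-1)>110)
P=W[m];print(len(P),np.median(P[:,2]))
c=P[:,:2].mean(0);u=np.linalg.svd(P[:,:2]-c)[2][0];u*=-np.sign(u[0])  # toward robot
n=np.array([-u[1],u[0]])
a=(W[...,:2]-c)@u;b=(W[...,:2]-c)@n
# refine centre line by slices
ts=[];cs=[]
for t in np.arange(-.06,.09,.01):
    k=m&(abs(a-t)<.005); 
    if k.sum()>5: ts.append(t);cs.append((b[k].min()+b[k].max())/2); print(round(t,3),b[k].min().round(4),b[k].max().round(4))
print(c,u,np.polyfit(ts,cs,1))
# profile along axis
for t in np.arange(-.22,.2,.006):
    k=roi&(abs(a-t)<.003)&(abs(b)<.012)
    if k.sum(): print(round(t,3),k.sum(),np.nanmedian(z[k]).round(4),np.nanmax(z[k]).round(4),np.median(im[k].mean(-1)).round(0))
s=np.load("scene0.npz")["im"][225:325,265:445]
cv2.imwrite("pics/crop1.png",cv2.resize(s,None,fx=4.4,fy=4.4,interpolation=cv2.INTER_CUBIC))
E
```

```text
1501 0.09165294048544603
-0.06 -0.0168 0.0188
-0.05 -0.0162 0.0187
-0.04 -0.0173 0.0179
-0.03 -0.0172 0.0184
-0.02 -0.0172 0.0184
-0.01 -0.0174 0.0185
0.0 -0.0177 0.0176
0.01 -0.0175 0.0182
0.02 -0.0176 0.0176
0.03 -0.0171 0.018
0.04 -0.0177 0.0183
0.05 -0.0177 0.0175
0.06 -0.0179 0.0182
0.07 -0.0172 0.0183
0.08 -0.0181 0.0179
[ 0.58846862 -0.04599593] [-0.9821686  -0.18800224] [-0.00594809  0.0004511 ]
-0.22 23 0.1069 0.1125 149.0
-0.214 25 0.1072 0.1239 143.0
-0.208 22 0.107 0.1204 117.0
-0.202 30 0.1067 0.1099 151.0
-0.196 24 0.1012 0.1085 74.0
-0.19 41 0.0977 0.1043 71.0
-0.184 21 0.0899 0.0926 153.0
-0.178 24 0.09 0.0921 150.0
-0.172 26 0.0893 0.0946 150.0
-0.166 21 0.0895 0.0941 149.0
-0.16 25 0.0892 0.094 148.0
-0.154 23 0.0895 0.092 144.0
-0.148 9 0.0901 0.0945 128.0
-0.142 6 0.0881 0.0921 120.0
-0.136 15 0.144 0.1496 129.0
-0.13 30 0.1491 0.1542 127.0
-0.124 36 0.1398 0.1496 120.0
-0.118 35 0.1327 0.139 127.0
-0.112 30 0.1282 0.1327 126.0
-0.106 31 0.1216 0.1291 125.0
-0.1 30 0.1163 0.121 125.0
-0.094 27 0.1114 0.117 127.0
-0.088 33 0.1013 0.1109 32.0
-0.082 26 0.0948 0.1019
[... 543 characters left out ...]
909 0.0959 197.0
0.038 25 0.0925 0.0968 197.0
0.044 25 0.0926 0.0958 197.0
0.05 23 0.0918 0.0963 198.0
0.056 25 0.0926 0.0986 199.0
0.062 25 0.093 0.095 199.0
0.068 24 0.0922 0.0955 198.0
0.074 25 0.0917 0.0943 198.0
0.08 25 0.0909 0.0938 199.0
0.086 24 0.0919 0.0947 197.0
0.092 26 0.0919 0.0954 198.0
0.098 25 0.0925 0.0969 198.0
0.104 24 0.0915 0.0949 196.0
0.11 24 0.091 0.0957 197.0
0.116 25 0.0926 0.0951 196.0
0.122 25 0.0908 0.0946 196.0
0.128 26 0.092 0.094 191.0
0.134 25 0.0985 0.1025 28.0
0.14 25 0.0988 0.1033 32.0
0.146 25 0.0991 0.1039 30.0
0.152 16 0.0959 0.1006 44.0
0.158 21 -0.0012 0.0017 157.0
0.164 22 -0.0004 0.0036 153.0
0.17 18 -0.0016 0.0027 155.0
0.176 1 0.0005 0.0005 159.0
```

View pics/crop1.png

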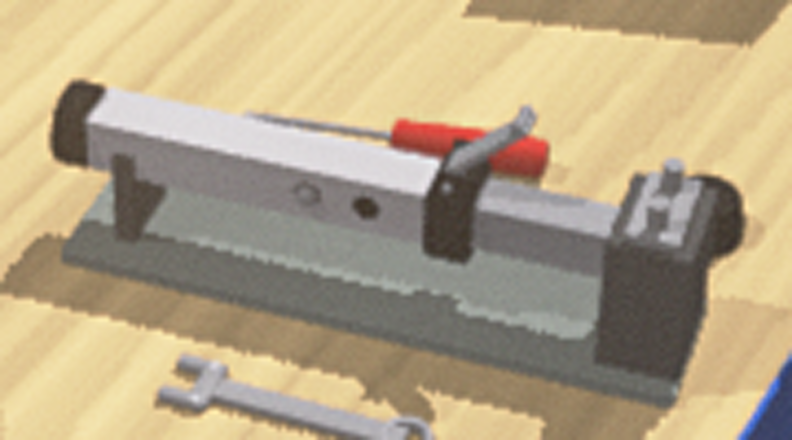

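The crop shows the button at about (335,269) in the full frame, the next hole at (348,272), and the lever raised over the collar.

```bash
python3 - <<'E'
from h import *
d=np.load("scene0.npz");fx,fy,cx,cy=d["K"];T=np.linalg.inv(d["M"])
c=np.array([.58847,-.0460]);u=np.array([-.98217,-.188]);n=np.array([.188,-.98217])
rot=-.0059; u=u+rot*n;u/=np.linalg.norm(u);n=np.array([-u[1],u[0]]);c=c+n*.00045
for nm,(px,py),b in(("button",(334.8,268.9),.022),("hole",(348,272),.018)):
    v=T[:3,:3]@np.array([(px-cx)/fx,-(py-cy)/fy,-1]);o=T[:3,3]
    k=(b-(o[:2]-c)@n)/(v[:2]@n);p=o+k*v
    print(nm,p.round(4),"along",((p[:2]-c)@u).round(4))
for t in(-.0075,):
    O=c+t*u;print("origin",O,"u",u,"ang",np.arctan2(u[1],u[0]))
s=r.sense();from scipy.spatial.transform import Rotation as R
print(R.from_quat(s["tcp_rot"]).as_matrix().round(4))
E
```

```text
button [ 0.6051 -0.0657  0.0762] along -0.0128
hole [ 0.6382 -0.0556  0.0724] along -0.0471
origin [ 0.59592645 -0.04507595] u [-0.98326115 -0.18220185] ang -2.958367329085236
[[-9.654e-01  2.607e-01 -5.000e-04]
 [ 2.607e-01  9.654e-01 -2.400e-03]
 [-1.000e-04 -2.400e-03 -1.000e+00]]
```

```bash
python3 - <<'E'
from h import *
d=np.load("scene0.npz");fx,fy,cx,cy=d["K"];T=np.linalg.inv(d["M"]);W=d["W"];im=d["im"].astype(int)
u=np.array([-.98326,-.1822]);n=np.array([-u[1],u[0]]);O=np.array([.59593,-.04508])
a=(W[...,:2]-O)@u;b=(W[...,:2]-O)@n;z=W[...,2]
roi=np.zeros(z.shape,bool);roi[230:320,260:440]=1
# ray casting onto side wall plane b=.018 for every pixel in roi
v,uu=np.mgrid[:480,:640]
D=np.stack([(uu-cx)/fx,-(v-cy)/fy,-np.ones_like(uu)],-1)@T[:3,:3].T;o=T[:3,3]
k=(.018-(o[:2]-O)@n)/(D[...,:2]@n);P=o+k[...,None]*D
A=(P[...,:2]-O)@u
g=im.mean(-1)
wall=roi&(abs(z-.075)<.016)&(abs(b-.018)<.006)
print("wall b med",np.median(b[wall]),"z rng",z[wall].min(),z[wall].max())
for t in np.arange(-.11,.18,.003):
    q=roi&(abs(A-t)<.0015)&(abs(P[...,2]-.075)<.007)
    if q.any(): print(round(t,3),g[q].mean().round(0),g[q].min(),np.nanmedian(b[q]).round(4),np.nanmax(b[q]).round(4),np.nanmedian(a[q]).round(4))
E
```

```text
wall b med 0.019221894068408525 z rng 0.05902190668030116 0.09099157752311293
-0.11 103.0 100.66666666666667 0.0176 0.0197 -0.1106
-0.107 102.0 97.66666666666667 0.0182 0.0192 -0.1063
-0.104 83.0 80.33333333333333 0.0171 0.0191 -0.1029
-0.101 61.0 59.666666666666664 0.023 0.0238 -0.1021
-0.098 58.0 53.0 0.0246 0.0266 -0.0998
-0.095 60.0 55.333333333333336 0.0251 0.0263 -0.0973
-0.092 61.0 59.666666666666664 0.026 0.0271 -0.0948
-0.089 60.0 59.0 0.025 0.0272 -0.0914
-0.086 60.0 58.0 0.025 0.0287 -0.0877
-0.083 62.0 60.333333333333336 0.0256 0.029 -0.0844
-0.08 59.0 58.0 0.0267 0.0287 -0.082
-0.077 60.0 54.333333333333336 0.0273 0.0297 -0.0796
-0.074 83.0 71.66666666666667 0.0222 0.0259 -0.0757
-0.071 124.0 120.33333333333333 0.0197 0.0223 -0.0721
-0.068 127.0 125.33333333333333 0.0195 0.0215 -0.0694
-0.065 126.0 123.66666666666667 0.0193 0.0213 -0.0654
-0.062 124.0 122.66666666666667 0.02 0.0206 -0.0615
-0.059 126.0 123.0 0.0188 0.0231 -0.0585
-0.056 126.0 124.33333333333333 0.02 0.0229 -0.0563
-0.053 126.0 124.33333333333333 0.0209 0.0221 -0.0539
-0.05 127.0 125.66666666666667 0.0204
[... 2886 characters left out ...]
5.0 123.33333333333333 0.0199 0.0234 0.1348
0.139 84.0 78.0 0.0211 0.0219 0.1372
0.142 67.0 61.666666666666664 0.0234 0.0251 0.1389
0.145 70.0 68.66666666666667 0.0261 0.0305 0.1405
0.148 69.0 68.33333333333333 0.0283 0.0301 0.1421
0.151 71.0 68.66666666666667 0.027 0.0284 0.1457
0.154 69.0 65.66666666666667 0.0277 0.0299 0.1482
0.157 64.0 62.0 0.0253 0.0275 0.1523
0.16 89.0 61.666666666666664 0.027 0.0308 0.1541
0.163 152.0 125.66666666666667 -0.0747 0.0203 0.2097
0.166 205.0 203.0 -0.0718 -0.0676 0.2116
0.169 204.0 192.66666666666666 -0.0727 -0.0599 0.2153
0.172 201.0 191.0 -0.0703 -0.0669 0.2173
0.175 200.0 193.0 -0.0747 -0.0668 0.2227
0.178 196.0 189.66666666666666 -0.0743 -0.0672 0.2272
```

The two views agree on the leg's origin to about 2 mm. Next I move above the buttons.

Call:
carry_out([
  [[-0.59,-0.54,0,-0.284,-1],[-0.59,-0.54,0,-0.284,-1],[-0.59,-0.54,0,-0.284,-1],[-0.59,-0.54,0,-0.284,-1],[-0.59,-0.54,0,-0.284,-1],[-0.59,-0.54,0,-0.284,-1],[-0.59,-0.54,0,-0.284,-1],[-0.59,-0.54,0,-0.284,-1],[-0.59,-0.54,0,-0.284,-1],[-0.59,-0.54,0,-0.284,-1]],
], newtons=45)

```text
clock: 0.93
tcp_pos: [0.3861, 0.2846, 0.2309]
tcp_rot: [-0.088, 0.996, -0.001, -0.0]
wrist_force: [0.1, 0.4, -0.8]
width: 0.0853
gripper_force: 0.0
```

```bash
cat > go.py <<'E'
from h import *
import sys
from scipy.spatial.transform import Rotation as R
u=np.array([-.98326,-.1822]);n=np.array([-u[1],u[0]]);O=np.array([.59593,-.04508])
s=r.sense();p=s["tcp_pos"];M=R.from_quat(s["tcp_rot"]).as_matrix()
t,b,z=map(float,sys.argv[1:4])
g=np.r_[O+t*u+b*n,z];d=M.T@(g-p)
yaw=np.degrees(np.arctan2(M[0,0]*u[1]-M[1,0]*u[0],M[0,0]*u[0]+M[1,0]*u[1]))
f=s["wrist_force"]
print("t %.1f"%s["clock"],"leg xyz mm",((p[:2]-O)@u*1e3).round(1),((p[:2]-O)@n*1e3).round(1),(p[2]*1e3).round(1),"share",(d/.5).round(4),"turn",(-yaw/90).round(4),"tilt",M[:,2].round(3),"F leg",(f[:2]@u).round(1),(f[:2]@n).round(1),f[2].round(1),"w",s["width"],s["gripper_force"])
E
python3 go.py -.002 0 .20
```

```text
t 0.9 leg xyz mm 146.3 -362.4 230.9 share [-0.3013 -0.7227  0.0632] turn -0.0042 tilt [ 0.    -0.002 -1.   ] F leg -0.2 -0.4 -0.8 w 0.08529810526608443 0.0
```

Call:
carry_out([
  [[-0.3,-0.72,0.04,-0.004,-1],[-0.3,-0.72,0.04,-0.004,-1],[-0.3,-0.72,0.04,-0.004,-1],[-0.3,-0.72,0.04,-0.004,-1],[-0.3,-0.72,0.04,-0.004,-1],[-0.3,-0.72,0.04,-0.004,-1],[-0.3,-0.72,0.04,-0.004,-1],[-0.3,-0.72,0.04,-0.004,-1],[-0.3,-0.72,0.04,-0.004,-1],[-0.3,-0.72,0.04,-0.004,-1]],
])

```text
clock: 1.77
tcp_pos: [0.5982, -0.0447, 0.211]
tcp_rot: [-0.09, 0.996, -0.003, 0.0]
wrist_force: [-1.0, -2.0, 0.6]
width: 0.0853
gripper_force: 0.0
```

Call:
carry_out([
  [[0,0,0,0,-1],[0,0,0,0,-1],[0,0,0,0,-1]],
])

```text
clock: 2.02
tcp_pos: [0.5959, -0.0353, 0.2106]
tcp_rot: [-0.095, 0.995, 0.001, -0.001]
wrist_force: [-0.2, 1.2, -0.1]
width: 0.0854
gripper_force: 0.0
```

```bash
python3 go.py -.002 0 .053
```

```text
t 2.0 leg xyz mm -1.8 -9.6 210.6 share [-0.0008 -0.0197  0.3151] turn 0.0044 tilt [-0.002  0.001 -1.   ] F leg -0.0 -1.3 -0.1 w 0.08544906383432696 0.0
```

Call:
carry_out([
  [[0,-0.02,0.04,0.004,-1],[0,-0.02,0.09,0.004,-1],[0,-0.02,0.14,0.004,-1],[0,-0.02,0.19,0.004,-1],[0,-0.02,0.23,0.004,-1],[0,-0.02,0.27,0.004,-1],[0,-0.02,0.3,0.004,-1],[0,-0.02,0.315,0.004,-1],[0,-0.02,0.315,0.004,-1],[0,-0.02,0.315,0.004,-1]],
])

```text
clock: 2.85
tcp_pos: [0.5984, -0.0451, 0.0539]
tcp_rot: [-0.092, 0.996, 0.0, -0.0]
wrist_force: [0.4, 0.3, 0.5]
width: 0.0855
gripper_force: 0.0
```

```bash
python3 go.py -.002 0 .053; python3 -c "
from h import *
s=snap('scene','scene1');t=snap('top','top1')
a=cv2.resize(s['pixels'][210:310,270:400],None,fx=4.5,fy=4.5,interpolation=2);cv2.imwrite('pics/c2.png',a)"
```

```text
t 2.9 leg xyz mm -2.4 0.5 53.9 share [0.0008 0.0009 0.0018] turn 0.0008 tilt [-0.     0.001 -1.   ] F leg -0.5 -0.2 0.5 w 0.08549615778284009 0.0
```

View pics/c2.png

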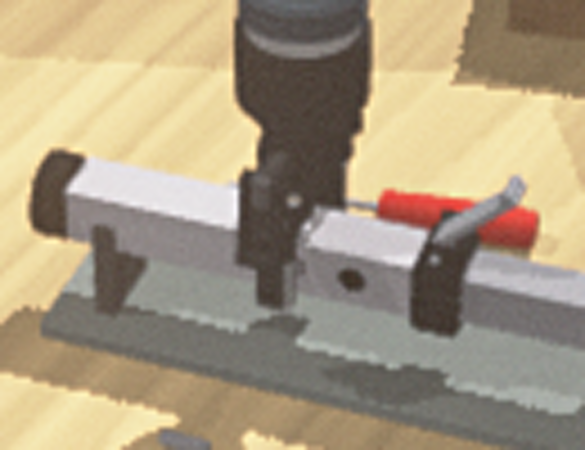

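The crop shows the open fingers straddling the tube, with the near finger over the button at about (275,260). The next hole, at (350,279), is clear. I'm closing gradually.

Call:
carry_out([
  [[0.0,0,0,0,-0.5],[0,0,0,0,-0.25],[0,0,0,0,-0.2],[0,0,0,0,-0.15],[0,0,0,0,-0.1],[0,0,0,0,-0.05],[0,0,0,0,0.0],[0,0,0,0,0.05],[0,0,0,0,0.1],[0,0,0,0,0.15]],
], newtons=45)

```text
clock: 3.78
tcp_pos: [0.599, -0.0449, 0.0545]
tcp_rot: [-0.091, 0.996, 0.001, 0.0]
wrist_force: [-1.9, 2.6, 7.9]
width: 0.0367
gripper_force: 5.6
```

Call:
carry_out([
  [[0,0,0,0,0.2],[0,0,0,0,0.25],[0,0,0,0,0.3],[0,0,0,0,0.5],[0,0,0,0,0.5]],
])

```text
clock: 4.2
tcp_pos: [0.599, -0.0446, 0.0547]
tcp_rot: [-0.092, 0.996, 0.001, 0.0]
wrist_force: [-2.2, 3.5, 8.2]
width: 0.0355
gripper_force: 44.7
```

```bash
python3 go.py -.002 0 .053
```

```text
t 4.2 leg xyz mm -3.1 0.1 54.7 share [0.0022 0.0002 0.0033] turn 0.0001 tilt [ 0.     0.003 -1.   ] F leg 1.6 -3.9 8.2 w 0.035476063568395486 44.672720531816594
```

Call:
carry_out([
  [[0.002,0,0,0,0.5],[0.004,0,0,0,0.5],[0.006,0,0,0,0.5],[0.008,0,0,0,0.5],[0.008,0,0,0,0.5]],
])

```text
clock: 4.62
tcp_pos: [0.5986, -0.0448, 0.0547]
tcp_rot: [-0.092, 0.996, 0.001, 0.004]
wrist_force: [6.1, 4.1, 0.0]
width: 0.0356
gripper_force: 45.2
```

```bash
python3 go.py 0 0 .053
```

```text
t 4.6 leg xyz mm -2.6 0.2 54.7 share [0.0053 0.0003 0.0033] turn 0.0004 tilt [ 0.008  0.002 -1.   ] F leg -6.8 -2.9 0.0 w 0.035626828744234174 45.24910759180784
```

Call:
carry_out([
  [[0.001,0,0,0,0.5],[0.002,0,0,0,0.5],[0.003,0,0,0,0.5],[0.004,0,0,0,0.5],[0.005,0,0,0,0.5],[0.006,0,0,0,0.5],[0.006,0,0,0,0.5]],
])

```text
clock: 5.2
tcp_pos: [0.5959, -0.0452, 0.0547]
tcp_rot: [-0.092, 0.996, 0.001, 0.004]
wrist_force: [6.9, 4.1, 0.4]
width: 0.0357
gripper_force: 45.1
```

```bash
python3 go.py 0 0 .053
```

```text
t 5.2 leg xyz mm 0.1 0.1 54.7 share [-0.0002  0.0003  0.0033] turn 0.0005 tilt [ 0.008  0.002 -1.   ] F leg -7.6 -2.7 0.4 w 0.03566899904299798 45.14103937894106
```

Call:
carry_out([
  [[0.001,0,0,0,0.5],[0.002,0,0,0,0.5],[0.003,0,0,0,0.5],[0.004,0,0,0,0.5],[0.005,0,0,0,0.5],[0.006,0,0,0,0.5],[0.007,0,0,0,0.5],[0.008,0,0,0,0.5],[0.009,0,0,0,0.5],[0.01,0,0,0,0.5]],
])

```text
clock: 6.03
tcp_pos: [0.5947, -0.0455, 0.0547]
tcp_rot: [-0.092, 0.996, -0.0, 0.008]
wrist_force: [16.0, 4.0, -9.0]
width: 0.0355
gripper_force: 45.8
```

```bash
python3 go.py 0 0 .053;python3 -c "
from h import *
s=snap('scene','scene2')
a=cv2.resize(s['pixels'][210:310,270:400],None,fx=4.5,fy=4.5,interpolation=2);cv2.imwrite('pics/c3.png',a)"
```

```text
t 6.0 leg xyz mm 1.3 0.2 54.7 share [-0.0025  0.0004  0.0035] turn 0.001 tilt [ 0.016  0.001 -1.   ] F leg -16.4 -1.0 -9.0 w 0.035450633155743476 45.75023446697742
```

View pics/c3.png

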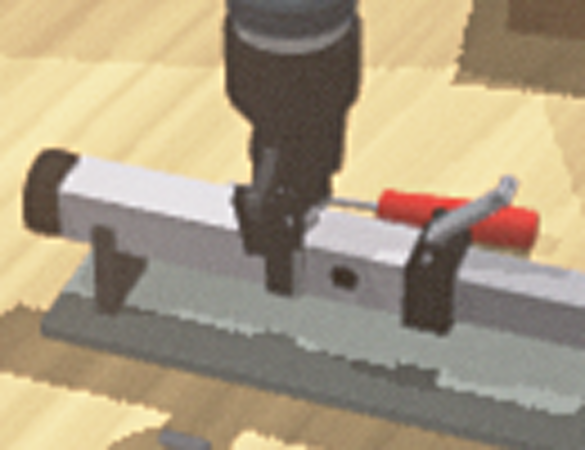

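The foot section is travelling with the grip: the collar edge moved from about (415,250) to (407,250) and the foot also shifted left. The pull is 16 N, which is within the stated range.

Call:
carry_out([
  [[0.001,0,0,0,0.5],[0.002,0,0,0,0.5],[0.003,0,0,0,0.5],[0.004,0,0,0,0.5],[0.005,0,0,0,0.5],[0.006,0,0,0,0.5]],
])

```text
clock: 6.58
tcp_pos: [0.593, -0.0459, 0.0547]
tcp_rot: [-0.093, 0.996, -0.0, 0.009]
wrist_force: [14.2, 3.9, -8.8]
width: 0.0356
gripper_force: 46.9
```

```bash
python3 go.py 0 0 .053
```

```text
t 6.6 leg xyz mm 3.0 0.2 54.7 share [-0.006   0.0004  0.0035] turn 0.0014 tilt [ 0.018  0.001 -1.   ] F leg -14.6 -1.3 -8.8 w 0.03559191884734017 46.92648908123374
```

Call:
carry_out([
  [[0.001,0,0,0,0.5],[0.002,0,0,0,0.5],[0.003,0,0,0,0.5],[0.004,0,0,0,0.5],[0.005,0,0,0,0.5],[0.006,0,0,0,0.5]],
])

```text
clock: 7.08
tcp_pos: [0.5859, -0.0471, 0.0547]
tcp_rot: [-0.092, 0.996, 0.0, 0.005]
wrist_force: [6.7, 4.6, -0.5]
width: 0.0354
gripper_force: 47.5
```

```bash
python3 go.py 0 0 .053
```

```text
t 7.1 leg xyz mm 10.2 0.2 54.7 share [-0.0204  0.0004  0.0036] turn 0.0009 tilt [ 0.01   0.002 -1.   ] F leg -7.4 -3.3 -0.5 w 0.035367932478439265 47.54873972386122
```

The buttons are under the walls and the pull has dropped. I'm lowering the grip to 25 N and carrying on.

Call:
carry_out([
  [[0.002,0,0,0,0.5],[0.004,0,0,0,0.5],[0.007,0,0,0,0.5],[0.01,0,0,0,0.5],[0.013,0,0,0,0.5],[0.016,0,0,0,0.5],[0.019,0,0,0,0.5],[0.022,0,0,0,0.5],[0.024,0,0,0,0.5],[0.026,0,0,0,0.5]],
], newtons=25)

```text
clock: 7.92
tcp_pos: [0.573, -0.0496, 0.0547]
tcp_rot: [-0.092, 0.996, 0.0, 0.005]
wrist_force: [7.3, 4.8, -0.7]
width: 0.0357
gripper_force: 47.5
```

```bash
python3 go.py 0 0 .053
```

```text
t 7.9 leg xyz mm 23.3 0.2 54.7 share [-0.0467  0.0004  0.0038] turn 0.0008 tilt [ 0.01   0.002 -1.   ] F leg -8.1 -3.4 -0.7 w 0.03569527129930202 47.534328661859035
```

Call:
carry_out([
  [[0.002,0,0,0,0.5],[0.004,0,0,0,0.5],[0.006,0,0,0,0.5],[0.008,0,0,0,0.5],[0.01,0,0,0,0.5],[0.012,0,0,0,0.5],[0.013,0,0,0,0.5],[0.014,0,0,0,0.5]],
])

```text
clock: 8.58
tcp_pos: [0.5637, -0.0512, 0.0546]
tcp_rot: [-0.092, 0.996, 0.001, 0.003]
wrist_force: [1.7, 5.6, 3.5]
width: 0.0355
gripper_force: 48.1
```

```bash
python3 go.py 0 0 .053
```

```text
t 8.6 leg xyz mm 32.8 0.2 54.6 share [-0.0656  0.0003  0.0036] turn 0.0006 tilt [ 0.005  0.002 -1.   ] F leg -2.7 -5.2 3.5 w 0.035492945746414935 48.108104299753904
```

```bash
python3 -c "
from h import *
s=snap('scene','scene3')
a=cv2.resize(s['pixels'][230:300,290:390],None,fx=6,fy=6,interpolation=2);cv2.imwrite('pics/c4.png',a)"
```

```text
(no output)
```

View pics/c4.png

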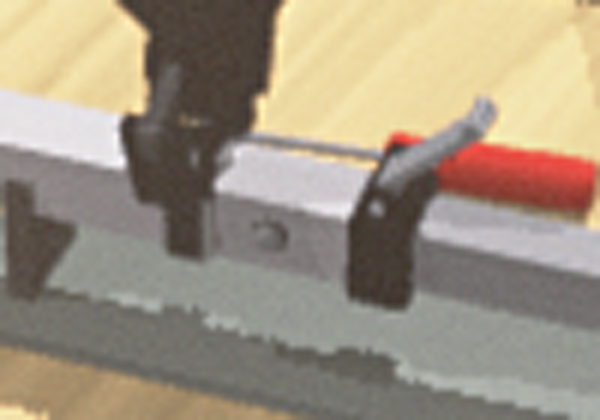

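The button shows in the next hole at crop (270,235), or about (335,269) in the full frame, which is where it was at the start. I'll compare its depth with the starting depth.

```bash
cat > but.py <<'E'
from h import *
import sys
u=np.array([-.98326,-.1822]);n=np.array([-u[1],u[0]]);O=np.array([.59593,-.04508])
for f in sys.argv[1:]:
    W=np.load(f+".npz")["W"][262:277,326:344];b=(W[...,:2]-O)@n
    k=(abs(W[...,2]-.076)<.012)&(b<.035)
    print(f,np.percentile(b[k],[20,50,80,90,97]).round(4));print((b*1e3).round(0).astype(int)[3:12])
E
python3 but.py scene0 scene3
```

```text
scene0 [0.0183 0.02   0.0226 0.0246 0.0268]
[[ 19  22  22  19  19  24  22  17  20  23  20  17  21  23  18  19  20  22]
 [ 16  18  20  18  21  23  18  15  22  19  22  17  18  19  19  21  19  19]
 [ 23  18  19  20  20  18  22  26  22  25  17  16  22  19  18  20  22  22]
 [ 21  20  20  17  19  22  24  27  26  22  19  18  22  20  17  14  21  19]
 [ 22  19  19  20  19  18  26  26  24  23  24  19  19  18  22  22  18  17]
 [ 24  18  19  18  16  18  30  29  25  26  24  18  19  20  23  22  19  17]
 [ 20  17  22  19  19  17  20  25  30  30  22  21  22  24  21  22  19  22]
 [ 21  24  19  21  23  21  18  20  20  20  18  21  17  22  19  18  23  20]
 [-32 -30 -32  18  23  19  21  22  21  17  23  20  22  22  20  16  25  21]]
scene3 [0.0178 0.0198 0.0228 0.0245 0.027 ]
[[ 19  20  21  26  18  18  16  21  19  23  25  18  19  19  20  20  18  23]
 [ 25  19  24  19  19  17  20  17  22  26  17  23  20  13  18  21  23  19]
 [ 18  22  16  16  18  17  17  21  19  22  22  19  24  19  24  20  22  21]
 [ 24  20  19  16  18  17  24  27  27  23  17  16  18  21  23  18  21  20]
 [ 16  20  22  19  20  20  25  25  25  25  23  19  24  23  18  21  19  20]
 [ 18  16  22  21  21  24  24  25  29  30  23  21  16  22  20  16  20  19]
 [ 23  23  20  24  22  18  19  28  30  25  20  15  17  19  21  24  19  21]
 [ 19  25  21  20  18  17  20  19  23  19  17  19  22  19  22  22  17  21]
 [-29 -23 -28  17  21  19  22  23  22  24  19  20  20  24  20  18  21  22]]but.py:7: RuntimeWarning: invalid value encountered in cast
  print(f,np.percentile(b[k],[20,50,80,90,97]).round(4));print((b*1e3).round(0).astype(int)[3:12])
```

The +y button stands out as far as it did at the start. A gentle 1.5 mm nudge of the command should show whether the section is locked.

Call:
carry_out([
  [[0.001,0,0,0,0.5],[0.002,0,0,0,0.5],[0.003,0,0,0,0.5],[0.003,0,0,0,0.5]],
])

```text
clock: 8.97
tcp_pos: [0.5622, -0.0515, 0.0547]
tcp_rot: [-0.092, 0.996, 0.001, 0.003]
wrist_force: [1.1, 6.0, 3.8]
width: 0.0358
gripper_force: 48.1
```

```bash
python3 go.py 0 0 .053
```

```text
t 9.0 leg xyz mm 34.3 0.2 54.7 share [-0.0687  0.0003  0.0037] turn 0.0006 tilt [ 0.005  0.002 -1.   ] F leg -2.1 -5.7 3.8 w 0.03582345001407383 48.10949681326747
```

Call:
carry_out([
  [[0.0005,0,0,0,0.5],[0.001,0,0,0,0.5],[0.0015,0,0,0,0.5],[0.002,0,0,0,0.5],[0.002,0,0,0,0.5]],
])

```text
clock: 9.38
tcp_pos: [0.5621, -0.0515, 0.0546]
tcp_rot: [-0.092, 0.996, 0.001, 0.003]
wrist_force: [4.1, 5.5, 2.0]
width: 0.0358
gripper_force: 47.8
```

```bash
python3 go.py 0 0 .053; python3 -c "
from h import *
snap('scene','scene4')"; python3 but.py scene4 | head -1
```

```text
t 9.4 leg xyz mm 34.4 0.2 54.6 share [-0.0688  0.0003  0.0037] turn 0.0007 tilt [ 0.007  0.002 -1.   ] F leg -5.0 -4.7 2.0 w 0.0358463345250217 47.82935734838247
scene4 [0.0184 0.0203 0.0222 0.024  0.027 ]
```

It has stopped dead: the force rose 3 N with no motion, so the buttons have caught at about 37.5 mm. I'm backing the command off, opening and rising.

Call:
carry_out([
  [[-0.003,0,0,0,0.5],[-0.003,0,0,0,0.1],[-0.003,0,0,0,-0.2],[-0.003,0,0,0,-0.6],[-0.003,0,0,0,-0.6],[-0.003,0,-0.04,0,-0.6],[-0.003,0,-0.1,0,-0.6],[-0.003,0,-0.16,0,-0.6],[-0.003,0,-0.22,0,-0.6],[-0.003,0,-0.26,0,-0.6]],
])

```text
clock: 10.27
tcp_pos: [0.5607, -0.0551, 0.1862]
tcp_rot: [-0.09, 0.996, -0.0, 0.001]
wrist_force: [0.0, -0.5, -1.2]
width: 0.0682
gripper_force: 0.0
```

Call:
carry_out([
  [[0.16,0,0,0,1],[0.16,0,0,0,1],[0.16,0,0,0,1],[0.16,0,0,0,1],[0.16,0,0,0,1],[0.16,0,0,0,1]],
], newtons=40)

```text
clock: 10.77
tcp_pos: [0.4828, -0.0684, 0.1842]
tcp_rot: [-0.091, 0.996, -0.0, 0.001]
wrist_force: [0.6, 0.1, -0.1]
width: -0.0
gripper_force: 0.0
```

```bash
python3 go.py -.09 0 .18; python3 - <<'E'
from h import *
snap('scene','scene5');snap('top','top5')
u=np.array([-.98326,-.1822]);n=np.array([-u[1],u[0]]);O=np.array([.59593,-.04508])
for f in("top0","top5"):
    W=np.load(f+".npz")["W"];im=np.load(f+".npz")["im"]
    a=(W[...,:2]-O)@u;b=(W[...,:2]-O)@n;z=W[...,2];g=im.mean(-1)
    roi=np.zeros(z.shape,bool);roi[125:300,290:365]=1
    for sg in(1,-1):
        k=roi&(z>.055)&(z<.09)&(sg*b>.0195)&(sg*b<.03)&(abs(a)<.02)
        print(f,sg,k.sum(),np.c_[a[k],b[k],z[k]].round(3).tolist()[:12])
    for t in np.arange(-.15,-.02,.006):
        k=roi&(abs(a-t)<.003)&(abs(b)<.009)
        if k.any():print(round(t,3),np.nanmedian(z[k]).round(4),np.median(g[k]).round(0),end=" | ")
    print()
t=np.load("top5.npz")["im"][125:245,270:390]
s=np.load("scene5.npz")["im"][220:320,270:420]
cv2.imwrite("pics/c5.png",np.hstack([cv2.resize(t,(400,400),interpolation=2),cv2.resize(s,(400,267),interpolation=2,).repeat(1,0) if 0 else cv2.copyMakeBorder(cv2.resize(s,(400,267),interpolation=2),0,133,0,0,0)]))
E
python3 but.py scene5|head -1
```

```text
t 10.8 leg xyz mm 115.5 2.3 184.2 share [-0.411  0.005  0.009] turn -0.0006 tilt [ 0.002 -0.001 -1.   ] F leg -0.6 -0.0 -0.1 w -2.154708759213697e-05 0.0
top0 1 9 [[-0.005, 0.02, 0.078], [-0.005, 0.022, 0.081], [-0.002, 0.021, 0.08], [-0.002, 0.024, 0.079], [0.0, 0.021, 0.08], [0.001, 0.023, 0.082], [0.002, 0.021, 0.077], [0.003, 0.023, 0.076], [0.004, 0.02, 0.075]]
top0 -1 10 [[-0.005, -0.023, 0.084], [-0.005, -0.02, 0.077], [-0.003, -0.023, 0.083], [-0.003, -0.021, 0.078], [-0.001, -0.023, 0.075], [-0.0, -0.021, 0.081], [0.001, -0.024, 0.076], [0.002, -0.022, 0.077], [0.004, -0.022, 0.075], [0.005, -0.02, 0.077]]
-0.15 0.089 150.0 | -0.144 0.0901 140.0 | -0.138 0.0883 114.0 | -0.132 0.0881 128.0 | -0.126 0.1485 138.0 | -0.12 0.1477 115.0 | -0.114 0.1367 127.0 | -0.108 0.1313 124.0 | -0.102 0.1261 126.0 | -0.096 0.1207 126.0 | -0.09 0.1144 125.0 | -0.084 0.1087 127.0 | -0.078 0.0958 19.0 | -0.072 0.092 189.0 | -0.066 0.0921 189.0 | -0.06 0.0931 189.0 | -0.054 0.0916 189.0 | -0.048 0.0916 190.0 | -0.042 0.0924 190.0 | -0.036 0.0909 191.0 | -0.03 0.0926 191.0 | -0.024 0.0929 190.0 | 

[... 441 characters left out ...]
.005, -0.02, 0.076]]
-0.15 0.0895 161.0 | -0.144 0.0903 161.0 | -0.138 0.0895 160.0 | -0.132 0.0888 162.0 | -0.126 0.0904 160.0 | -0.12 0.0895 161.0 | -0.114 0.0899 162.0 | -0.108 0.0892 160.0 | -0.102 0.0893 113.0 | -0.096 0.0891 127.0 | -0.09 0.1472 137.0 | -0.084 0.1487 136.0 | -0.078 0.1391 136.0 | -0.072 0.1328 135.0 | -0.066 0.1261 136.0 | -0.06 0.1222 136.0 | -0.054 0.1155 137.0 | -0.048 0.1108 138.0 | -0.042 0.0988 29.0 | -0.036 0.0941 92.0 | -0.03 0.0931 205.0 | -0.024 0.0911 205.0 | 
scene5 [0.0186 0.02   0.0231 0.0241 0.0284]but.py:7: RuntimeWarning: invalid value encountered in cast
  print(f,np.percentile(b[k],[20,50,80,90,97]).round(4));print((b*1e3).round(0).astype(int)[3:12])
```

View pics/c5.png

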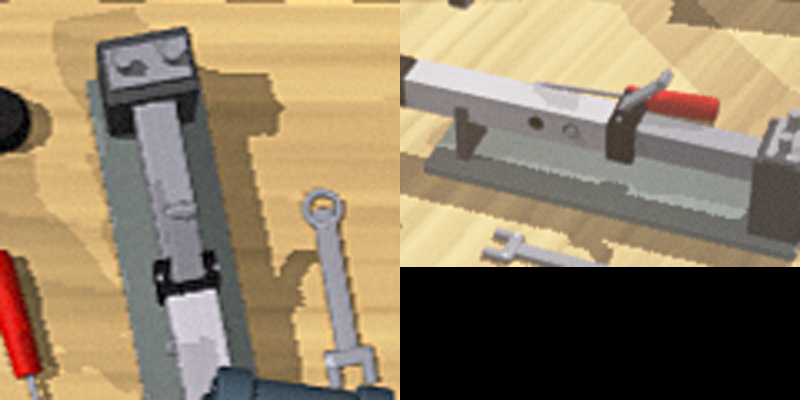

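Both buttons are out; the top view shows each still about 24 mm from the axis, at a ≈ 0. The collar has moved about 37 mm, and the lever is at about 0.75 rad with its lip near leg x -88 mm. Next I bring the closed fingers over the lever.

Call:
carry_out([
  [[-0.08,0.004,0,0,1],[-0.16,0.004,0,0,1],[-0.24,0.004,0,0,1],[-0.31,0.004,0,0,1],[-0.35,0.004,0,0,1],[-0.35,0.004,0.02,0,1],[-0.35,0.004,0.04,0,1],[-0.35,0.004,0.06,0,1],[-0.35,0.004,0.066,0,1],[-0.35,0.004,0.066,0,1]],
])

```text
clock: 11.7
tcp_pos: [0.6507, -0.035, 0.1485]
tcp_rot: [-0.091, 0.996, 0.0, -0.002]
wrist_force: [-0.2, 0.9, -0.0]
width: -0.0
gripper_force: 0.0
```

```bash
python3 go.py -.0656 0 .1384;python3 go.py -.0815 0 .106
```

```text
t 11.7 leg xyz mm -55.7 0.1 148.5 share [-0.0199  0.0002  0.0202] turn -0.0012 tilt [-0.005 -0.    -1.   ] F leg 0.0 -0.9 -0.0 w -6.209618288448578e-06 0.0
t 11.7 leg xyz mm -55.7 0.1 148.5 share [-0.052   0.0002  0.0848] turn -0.0012 tilt [-0.005 -0.    -1.   ] F leg 0.0 -0.9 -0.0 w -6.209618288448578e-06 0.0
```

Call:
carry_out([
  [[-0.01,0,0.01,0,1],[-0.02,0,0.02,0,1],[-0.028,0,0.028,0,1],[-0.035,0,0.036,0,1],[-0.041,0,0.046,0,1],[-0.046,0,0.056,0,1],[-0.05,0,0.066,0,1],[-0.052,0,0.076,0,1],[-0.052,0,0.08,0,1],[-0.052,0,0.08,0,1]],
])

```text
clock: 12.53
tcp_pos: [0.6789, -0.0296, 0.1102]
tcp_rot: [-0.091, 0.996, 0.0, -0.0]
wrist_force: [1.2, 0.2, 0.5]
width: -0.0001
gripper_force: 1.1
```

```bash
python3 go.py -.0815 0 .106
```

```text
t 12.5 leg xyz mm -84.4 -0.1 110.2 share [ 0.0058 -0.0002  0.0084] turn -0.0004 tilt [-0. -0. -1.] F leg -1.3 -0.0 0.5 w -6.984772695886918e-05 1.0773413814604282
```

Call:
carry_out([
  [[0.004,0,0.003,0,1],[0.004,0,0.006,0,1],[0.004,0,0.01,0,1],[0.004,0,0.01,0,1]],
])

```text
clock: 12.87
tcp_pos: [0.6789, -0.0297, 0.1099]
tcp_rot: [-0.091, 0.996, 0.001, 0.002]
wrist_force: [-1.1, 0.5, 13.7]
width: 0.0002
gripper_force: 6.8
```

```bash
python3 go.py -.0815 0 .106
```

```text
t 12.9 leg xyz mm -84.4 0.0 109.9 share [0.0058 0.     0.0077] turn -0.0005 tilt [ 0.004  0.002 -1.   ] F leg 1.0 -0.7 13.7 w 0.0002008753293712815 6.813835396897048
```

The lever is on its stop: the fingers are 110 mm high with 14 N pressing. I'm rising and moving clear.

Call:
carry_out([
  [[0,0,-0.04,0,1],[0,0,-0.1,0,1],[0,0,-0.17,0,1],[0.06,0,-0.22,0,1],[0.14,0,-0.22,0,1],[0.22,0,-0.22,0,1],[0.3,0,-0.22,0,1],[0.38,0,-0.22,0,1],[0.4,0,-0.22,0,1],[0.4,0,-0.22,0,1]],
])

```text
clock: 13.7
tcp_pos: [0.4745, -0.0675, 0.214]
tcp_rot: [-0.09, 0.996, 0.002, -0.003]
wrist_force: [0.8, 0.2, 0.2]
width: -0.0003
gripper_force: 0.0
```

```bash
python3 go.py 0 0 .2; python3 - <<'E'
from h import *
snap('scene','scene6');snap('top','top6')
u=np.array([-.98326,-.1822]);n=np.array([-u[1],u[0]]);O=np.array([.59593,-.04508])
W=np.load("top6.npz")["W"];a=(W[...,:2]-O)@u;b=(W[...,:2]-O)@n;z=W[...,2]
roi=np.zeros(z.shape,bool);roi[125:300,290:365]=1
for t in np.arange(-.12,-.02,.005):
    k=roi&(abs(a-t)<.003)&(abs(b)<.009)
    if k.any():print(round(t,3),np.nanmedian(z[k]).round(4),end=" | ")
for sg in(1,-1):
    k=roi&(z>.055)&(z<.09)&(sg*b>.0195)&(sg*b<.03)&(abs(a)<.02);print(sg,k.sum(),abs(b[k]).max() if k.any() else 0)
s=np.load("scene6.npz")["im"]
cv2.imwrite("pics/c6.png",cv2.resize(s[210:330,250:450],None,fx=4,fy=4,interpolation=2))
E
python3 but.py scene6 2>/dev/null|head -1
```

```text
t 13.7 leg xyz mm 123.5 -0.1 214.0 share [-0.2472  0.0005  0.0266] turn -0.0021 tilt [-0.006  0.003 -1.   ] F leg -0.8 -0.1 0.2 w -0.00027523364995880677 0.0
-0.12 0.0887 | -0.115 0.0898 | -0.11 0.1105 | -0.105 0.1131 | -0.1 0.11 | -0.095 0.1087 | -0.09 0.1086 | -0.085 0.108 | -0.08 0.1092 | -0.075 0.1101 | -0.07 0.1094 | -0.065 0.1099 | -0.06 0.1092 | -0.055 0.1093 | -0.05 0.1081 | -0.045 0.1056 | -0.04 0.0962 | -0.035 0.0927 | -0.03 0.0917 | -0.025 0.0927 | 1 8 0.023621866681719454
-1 10 0.024064911605804387
scene6 [0.0189 0.021  0.0235 0.0245 0.0264]
```

View pics/c6.png

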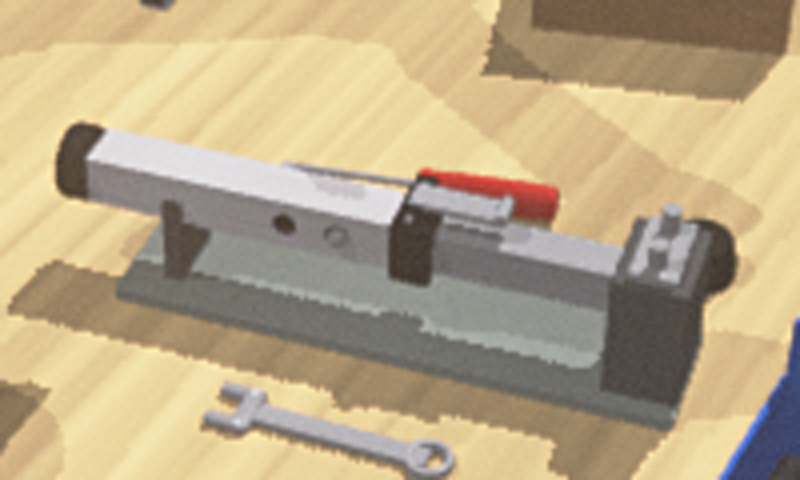

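The crop shows the lever flat, from about (420,195) to (510,210), with the button out in the next hole at (337,237). I'm handing in.

```bash
python3 -c "
from h import *
print(r.finish_job())"
```

```text
the job is handed in; nothing more can be done
None
```

I lengthened the leg by one hole (about 37 mm), with both buttons out through the next holes and the clamp lever folded flat, and handed the job in at about 14 s; no verdict was shown.

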